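Lock the sample box into its carrying cradle

TASK

Pick up the oblong steel sample box by its handle, set it on the front plate of the carrying cradle and slide it in under the hinged catch, so that the box's own edge lifts the catch and the catch drops shut behind it. Leave the box let go and flat inside the cradle with the catch fully down, and leave the round tin where it stands.

Things in the scene. Friction and masses are not known exactly. Their poses are not given: they have to be found in the camera images.
- box_grip (a point): Loose oblong steel sample box, 84 (its x) x 64 x 40 mm, 0.4 kg, standing on the table; both ways round alike. On its lid a fixed upright T handle: crossbar 44 mm long (along y), 12 mm thick (along x), 14 mm tall, on a central post 16 (y) x 12 (x) mm. This point: centre of the crossbar, 96 mm above the box's underside, 56 mm above its lid. Pinched along x it is held level.
- tin_grip (a point): Loose round steel tin, 74 mm in diameter, 40 mm tall, with the same handle as the box, standing on the table. This point: centre of its crossbar, 96 mm above its underside. Not wanted: leave it.
- cradle: Fixed cradle. Origin: centre of the underside of its slick white plastic plate, 228 (x) x 140 x 10 mm. Box goes in along +x, length along x, at y = 0: flared guides from x = -64, rails 76 mm apart and 22 mm tall from -16 to the end stop at x = 106. Box centre: -80 in front of the catch, 64 against the stop. Tabs at the far end, underside 62 mm above the origin, bar entry from above.
- catch (a joint): Gravity catch, rad: 0 down, 0.7 highest, 0.09 kg. Hinge along cradle y, at x = 88, y = 53, z = 30 mm. Its nose hangs in the lane at y = 17 to 38: ramp from x = -34, z = 54 down to x = 2, z = 40; blunt rear face x = 12; top z = 58. A box pushed in lifts it (about 2 N) to about 0.13, it rides on the lid and falls once the box centre is past x = 54 mm.
Things that resemble listed ones, but are neither listed nor needed, are in the scene too. Leave any orange or red look-alike of the part that bears box_grip alone.

How it is judged:
By the outcome, as a careful person would: the job done as asked, in the order asked, and still so for the second after the job is handed in, with the robot touching nothing.
It also fails if it takes over 48 s, if anything falls off the work surface, if the arm or the gripper's body presses on something with over 40 N, if the wrist force passes 120 N, or if a joint passes its speed limit or range.

ROBOT

A 6-joint arm with a two-finger parallel gripper is mounted at the origin on the work surface. World frame = base frame: x ahead of the robot, y to its left, z up, the work surface at z = 0. Lengths are in m, angles in rad, forces in N, time in s.
With the tool pointing down it reaches from about 0.25 to 0.85 m from the base axis. Payload 12.5 kg.
Tool frame: the origin (TCP) lies on the centre line of the jaws, within the pads' length; the fingertips stand 8 mm ahead of it and the grasp point (between the pads) lies 11 mm behind it; z points along the fingers, y is the line along which they close (so a half turn about z gives the same grasp; the last joint's range is limited). The gripper opens to 93 mm and grips with 3 to 60 N. Pads are 15 mm wide; open, the fingers measure 128 mm over their backs; the gripper's body (75 mm by 188 mm) begins 65 mm behind the grasp point.
Start: joints at [1.217, 0.351, 1.652, -0, 1.139, -0.085], TCP at [0.146, 0.53, 0.227] pointing down, gripper open.
Joint ranges: [-2.75, 2.75], [-0.79, 2.1], [0.01, 2.65], [-1.57, 4.71], [0.07, 3.14], [-2.87, 2.87]. Speed limits (rad/s): [2.22, 2.22, 2.79, 3.14, 3.14, 3.14].

INTERFACE

Orientations are given as a 3x3 rotation matrix whose columns are the frame's x, y, z axes.
In Python, from rig import telemetry, eyes, env, recognise, spot_point gives the robot as it stands.
- The arm moves only by the tool carry_out, never from a script. Its argument "plan" is text: rows parted by semicolons, each of 7 numbers parted by spaces: the shift along the tool's x, y, z as a fraction of full scale, then the turn, a rotation vector about the tool's x, y, z as a fraction of full scale, then the opening, from 0 (shut) to 1 (fully open). In form: tx ty tz wx wy wz gripper; .... A call has 1 to 5 rows; each row is the pose to reach, as a shift and turn from the pose commanded when the call began, along the tool's axes at that moment; what a row does not reach only later rows make up. Full scale, the value 1, is 120 mm for a shift and pi/2 rad for a turn. A row lasts 1/12 s, in which the tool goes at most 41.7 mm and 7.16 degrees, less where a joint would pass 70% of its speed; a pose out of reach is approached as far as the arm can. A call with a number of a shift or a turn outside -1 to 1 is refused whole. A call with a gripper value outside its range is refused whole. The fingers move at their own pace and stop on an object; "grip_force" is the grip in N (left out, the last holds). Time passes only in rows, so rows that repeat a pose let the fingers close. It gives the time, the measured TCP pose, the force and the opening at its end, in the units of the state.
- telemetry.get_obs(): the state, without advancing time (a new reading comes with each control period).
- eyes.grab_frame(name): name is "side" or "top"; returns a dict with "color" (384x512x3 uint8, red, green, blue), "fx", "fy", "cx", "cy" (pixels), "k1" (the pictures are not rectified: a ray, as slopes to the right and down, at radius r is drawn at 1 + k1 r^2 times it, then the intrinsics apply), "R" (3x3) and "t" (3): a world point X has camera coordinates R X + t. Camera axes: x right, y down, z forward; pixel columns grow to the right and rows downward; lengths in m; the calibration is good to about 2 mm. A picture is of the moment at which its call begins. There is no depth.
- env.hand_in(): hands the job in, once; it reports no verdict.
Trained networks look in the newest picture that a camera, given by its name, has taken for a name from the list of things; names that differ only in an ending like _2 or _b are one class to them, and where a whole thing is asked for, a point or a joint stands for the part that bears it (a point fixed in the world has none). Each returns a list of dicts, best first, with "score" (0 to 1); they miss things now and then, are a little off and sometimes report something else, mostly with a low value. They report only what shows in the picture. A call takes as long as a camera call. They do not tell look-alikes from the thing itself.
- recognise(camera, query): "rect" ([centre column, centre row, width, height] in pixels, round what is visible of it).
- spot_point(camera, query): "uv" ([column, row] in pixels: a listed point, or the origin of a listed thing).
The state is a dict: "time": time; "qpos": joint angles; "dq": joint speeds; "joint_torque": joint torques, N m; "position": TCP position; "eef_rot": TCP orientation; "ft_force": force on the tool from outside, world axes, zero at the start; "ft_torque": the same for the moment, N m; "finger_gap": finger opening in m.
Only numpy, scipy, OpenCV 4.12 (cv2) and the standard library are available. Lean on these libraries where they do the work, as an engineer would, in place of code of your own. Each camera call takes 0.05 s, during which the arm holds its last target. There are 200 camera calls.

## Working session

There is one attempt and no reset: what is moved stays moved. The work goes in short steps, Python scripts to look and compute and a tool call to move; the robot and the scene stay as the last step left them, time stands still between calls to the robot, and variables do not carry over. Pictures are saved under pics/ and viewed, on a budget of 10 in all, crops included, one or two more only if the job needs it, and the job is handed in when it is done.

Besides the shell and the picture viewer there is one more tool, called after "Request:" as name(argument=value, ...), one argument or row to a line, values as JSON. carry_out: Moves the arm, as the interface text tells. Its arguments: {"type":"object","properties":{"plan":{"type":"string"},"grip_force":{"type":"number"}},"required":["plan"]}

```bash
mkdir -p pics; cat > h.py <<'E'
import numpy as np,cv2
from rig import telemetry,eyes,env,recognise,spot_point
def ray(f,uv):
    K=np.array([[f['fx'],0,f['cx']],[0,f['fy'],f['cy']],[0,0,1.]])
    d=np.array([f['k1'],0,0,0.])
    p=cv2.undistortPoints(np.array([[uv]],float),K,d)[0,0]
    R=np.array(f['R']);t=np.array(f['t'])
    return -R.T@t, R.T@np.array([p[0],p[1],1.])
def atz(f,uv,z):
    o,d=ray(f,uv); return o+d*(z-o[2])/d[2]
def tri(f,u,g,v):
    o,d=ray(f,u);p,e=ray(g,v);d=d/np.linalg.norm(d);e=e/np.linalg.norm(e)
    s=np.linalg.lstsq(np.c_[d,-e],p-o,rcond=None)[0]
    a=o+s[0]*d;b=p+s[1]*e
    return (a+b)/2,np.linalg.norm(a-b)
def proj(f,X):
    R=np.array(f['R']);t=np.array(f['t'])
    K=np.array([[f['fx'],0,f['cx']],[0,f['fy'],f['cy']],[0,0,1.]])
    return cv2.projectPoints(np.array(X,float).reshape(-1,1,3),cv2.Rodrigues(R)[0],t,K,np.array([f['k1'],0,0,0.]))[0][:,0]
def save(f,n): cv2.imwrite('pics/'+n,f['color'][...,::-1])
E
python3 - <<'E'
from h import *
F={}
for c in('side','top'):
    F[c]=f=eyes.grab_frame(c); save(f,c+'1.png'); print(c,'cam',ray(f,(256,192))[0].round(3),f['k1'],f['fx'])
    for q in('box_grip','tin_grip','cradle','catch'):
        print(c,q,[(np.round(r['rect']).tolist(),round(r['score'],2)) for r in recognise(c,q)][:4],[(np.round(r['uv'],1).tolist(),round(r['score'],2)) for r in spot_point(c,q)][:4])
o=telemetry.get_obs();print(o['time'],o['position'],np.round(o['eef_rot'],3),o['finger_gap'])
E
```

```text
side cam [ 0.443 -0.849  0.785] -0.0293361074536395 354.6376841750339
side box_grip [([201.0, 285.0, 26.0, 40.0], 0.89), ([255.0, 282.0, 34.0, 44.0], 0.87), ([165.0, 329.0, 46.0, 50.0], 0.84)] [([197.9, 270.8], 0.97), ([257.6, 267.7], 0.96), ([299.7, 204.1], 0.88), ([161.0, 313.7], 0.84)]
side tin_grip [([259.0, 240.0, 24.0, 42.0], 0.68)] []
side cradle [([282.0, 168.0, 65.0, 39.0], 0.98)] [([282.6, 165.4], 0.76)]Traceback (most recent call last):
  File "<stdin>", line 6, in <module>
ValueError: it knows: box_grip, cradle, tin_grip
```

View pics/side1.png

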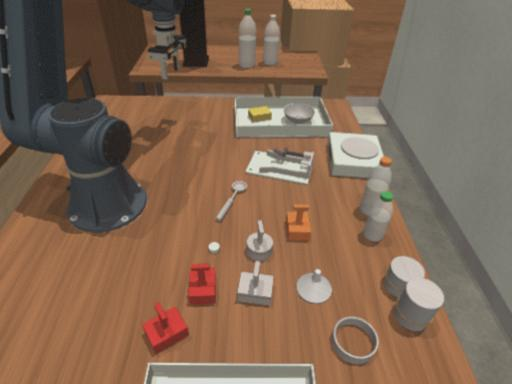

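The side view shows the grey steel box at about (256,285), the tin at (260,243) and the cradle at (282,165). The red and orange look-alikes are at (202,285), (165,328) and (299,225).

```bash
python3 - <<'E'
from h import *
for c in('side','top'):
    f=eyes.grab_frame(c); save(f,c+'1.png'); print(c,'cam',ray(f,(256,192))[0].round(3),f['k1'],f['fx'])
    for q in('box_grip','tin_grip','cradle'):
        print(c,q,[(np.round(r['rect']).tolist(),round(r['score'],2)) for r in recognise(c,q)][:5],[(np.round(r['uv'],1).tolist(),round(r['score'],2)) for r in spot_point(c,q)][:5])
o=telemetry.get_obs();print(o['time'],o['position'],np.round(o['eef_rot'],3),o['finger_gap'])
E
```

```text
side cam [ 0.443 -0.849  0.785] -0.0293361074536395 354.6376841750339
side box_grip [([166.0, 329.0, 45.0, 51.0], 0.94), ([203.0, 286.0, 27.0, 38.0], 0.84), ([297.0, 220.0, 24.0, 36.0], 0.73), ([255.0, 284.0, 36.0, 46.0], 0.63)] [([201.6, 269.5], 0.86), ([300.4, 205.3], 0.7), ([257.0, 267.7], 0.69), ([158.0, 315.0], 0.58)]
side tin_grip [([261.0, 239.0, 22.0, 41.0], 0.58)] [([262.6, 226.2], 0.65)]
side cradle [([282.0, 165.0, 66.0, 40.0], 0.82)] [([280.3, 165.0], 0.8), ([258.8, 226.2], 0.59)]
top cam [ 0.405 -0.074  1.065] -0.09284766149456487 365.55338285365235
top box_grip [([349.0, 187.0, 27.0, 34.0], 0.95), ([344.0, 233.0, 36.0, 26.0], 0.95), ([271.0, 139.0, 30.0, 25.0], 0.82), ([385.0, 265.0, 34.0, 27.0], 0.71)] [([394.0, 270.3], 0.97), ([272.3, 134.3], 0.96), ([354.5, 183.8], 0.86), ([348.6, 234.4], 0.7)]
top tin_grip [([298.0, 180.0, 32.0, 27.0], 0.76)] [([300.0, 176.9], 0.57)]
top cradle [([162.0, 148.0, 66.0, 87.0], 0.71)] [([166.3, 148.1], 0.9)]
1.1 [0.14603853 0.53023804 0.22663302] [[-0.964  0.266  0.   ]
 [ 0.266  0.964 -0.   ]
 [-0.    -0.    -1.   ]] 0.0926930806384056
```

View pics/top1.png

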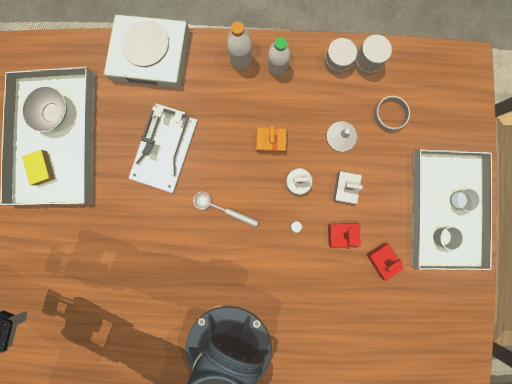

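The top view shows the box at (349,187), the tin at (299,181) and the cradle at (163,148). I'll enlarge crops of the box and cradle from both cameras to read their yaw and the entry side.

```bash
python3 - <<'E'
import cv2,numpy as np
t=cv2.imread('pics/top1.png');s=cv2.imread('pics/side1.png')
def cr(im,x,y,w,h,k): return cv2.resize(im[y:y+h,x:x+w],None,fx=k,fy=k,interpolation=cv2.INTER_CUBIC)
a=cr(t,120,95,90,110,5) #450x550
b=cr(t,320,165,60,45,5) #300x225
c=cr(s,240,140,80,50,4) #320x200
d=cr(s,228,255,56,56,2.8*1)
W=np.zeros((600,800,3),np.uint8)
W[:550,:450]=a
W[:225,455:755]=b
W[230:430,455:775]=c
W[435:435+d.shape[0],455:455+d.shape[1]]=d
cv2.imwrite('pics/comp.png',W)
E
```

```text
(no output)
```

View pics/comp.png

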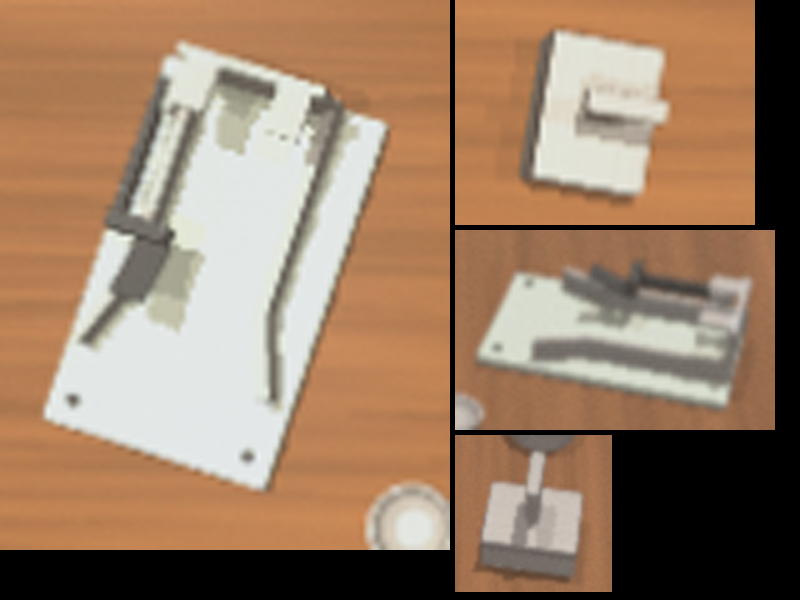

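```bash
cat >> h.py <<'E'
def fit(f,uv,M,z):
    W=np.array([atz(f,u,z)[:2] for u in uv]);M=np.array(M,float)
    w0,m0=W.mean(0),M.mean(0);A=(M-m0)[:,0]+1j*(M-m0)[:,1];B=(W-w0)[:,0]+1j*(W-w0)[:,1]
    th=np.angle((A.conj()*B).sum());R=np.array([[np.cos(th),-np.sin(th)],[np.sin(th),np.cos(th)]])
    p=w0-R@m0;return p,th,np.linalg.norm(W-(M@R.T+p),axis=1),W
E
python3 - <<'E'
from h import *
f=eyes.grab_frame('top');g=eyes.grab_frame('side')
cv=lambda x,y,ox,oy,k,X,Y:((x+.5-X)/k-.5+ox,(y+.5-Y)/k-.5+oy)
cu=[cv(x,y,120,95,5,0,0) for x,y in[(44,418),(268,491),(388,121)]]
p,th,e,W=fit(f,cu,[(-.114,.07),(-.114,-.07),(.114,-.07)],.010);print('cradle',p,th,np.degrees(th),e)
cs=[cv(x,y,240,140,4,455,230) for x,y in[(476,360),(515,272),(727,407)]]
p2,th2,e2,_=fit(g,cs,[(-.114,-.07),(-.114,.07),(.114,-.07)],.010);print('cradle side',p2,th2,e2)
bu=[cv(x,y,320,165,5,455,0) for x,y in[(555,30),(664,50),(641,198),(530,183)]]
q,tb,e,W=fit(f,bu,[(.042,.032),(.042,-.032),(-.042,-.032),(-.042,.032)],.040);print('box',q,tb,np.degrees(tb),e)
bs=[cv(x,y,228,255,2.8,455,435) for x,y in[(490,485),(582,491),(577,553),(482,543)]]
print('box side',[atz(g,u,.04)[:2].round(4).tolist() for u in bs])
for a in [(354.5,183.8)]: print('grip tri',tri(f,a,g,(257.3,267.7)))
print('top rect grip at .096',atz(f,(354.5,183.8),.096),'side',atz(g,(257.3,267.7),.096))
print('cradle origin',tri(f,(166.3,148.1),g,(281,165)), 'tin',atz(f,(300,176.9),.096))
E
```

```text
cradle [0.57446957 0.21042538] -0.27417186597527804 -15.708890781609888 [0.00049868 0.00048941 0.00035579]
cradle side [0.57694843 0.20646666] -0.2830017984408259 [0.00318356 0.0047808  0.00159731]
box [ 0.4736831  -0.32684728] -0.13692194666710866 -7.845049666740675 [0.00171895 0.0008768  0.00046544 0.00227155]
box side [[0.4384, -0.2951], [0.5224, -0.3009], [0.5146, -0.3661], [0.4323, -0.3569]]
grip tri (array([ 0.47967554, -0.32800745,  0.10378932]), np.float64(0.0007512514140909288))
top rect grip at .096 [ 0.48066095 -0.33006333  0.096     ] side [ 0.4797101 -0.3220808  0.096    ]
cradle origin (array([0.57687812, 0.19674903, 0.02252154]), np.float64(0.006088359429149641)) tin [ 0.49461771 -0.18338246  0.096     ]
```

```bash
cat > plan.py <<'E'
from h import *
from scipy.spatial.transform import Rotation as Ro
def target_R(yaw):  # tool y at angle yaw, z down
    y=np.array([np.cos(yaw),np.sin(yaw),0]);z=np.array([0,0,-1.]);return np.c_[np.cross(y,z),y,z]
def plan(wps,step=.19,turn=.36):
    """wps: list of (pos,yaw of tool y). Prints one line per call: tx ty tz wx wy wz"""
    o=telemetry.get_obs();p=np.array(o['position']);R=np.array(o['eef_rot'])
    for P,yaw in wps:
        P=np.array(P);T=target_R(yaw)
        for _ in range(12):
            d=P-p;w=Ro.from_matrix(R.T@T).as_rotvec()
            if np.linalg.norm(d)<.0007 and np.linalg.norm(w)<.004: break
            d=d*min(1,step/max(np.linalg.norm(d),1e-9));s=R.T@d/.12;s=s/max(1,abs(s).max())
            w=w/(np.pi/2);w=w*min(1,turn/max(np.linalg.norm(w),1e-9))
            s=s.round(3);w=w.round(3);print(*s,*w)
            p=p+R@s*.12;R=R@Ro.from_rotvec(w*np.pi/2).as_matrix()
        print('  at',p.round(4))
def st():
    o=telemetry.get_obs();R=np.array(o['eef_rot']);print(round(o['time'],2),np.round(o['position'],4),'yaw_y',round(np.arctan2(R[1,1],R[0,1]),4),'z',R[:,2].round(3),'F',np.round(o['ft_force'],1),'gap',round(o['finger_gap'],4),'q',np.round(o['qpos'],2))
E
python3 -c "
from plan import *
plan([((.42,.15,.2),-.12),((.475,-.328,.17),-.12)])"
```

```text
-1.0 -0.805 0.073 -0.0 -0.0 0.36
-1.0 -0.113 0.057 -0.0 0.0 0.36
-1.0 0.488 0.063 -0.0 0.0 0.185
-0.37 0.34 0.029 -0.0 0.0 0.0
  at [0.42 0.15 0.2 ]
-1.0 0.239 0.064 -0.0 0.0 0.0
-1.0 0.238 0.064 -0.0 0.0 0.0
-1.0 0.239 0.064 -0.0 0.0 0.0
-0.9 0.215 0.058 -0.0 0.0 0.0
  at [ 0.475 -0.328  0.17 ]
```

Request:
carry_out(
  plan="-1 -0.805 0.073 0 0 0.36 1; -1 -0.805 0.073 0 0 0.36 1; -1 -0.805 0.073 0 0 0.36 1; -1 -0.805 0.073 0 0 0.36 1; -1 -0.805 0.073 0 0 0.36 1",
)

```text
time: 1.62
position: [0.238, 0.4019, 0.2177]
eef_rot: [[-0.664, 0.747, 0.0], [0.747, 0.664, -0.001], [-0.001, -0.001, -1.0]]
ft_force: [-1.3, 0.3, -0.6]
finger_gap: 0.0932
```

Request:
carry_out(
  plan="-1 -0.113 0.057 0 0 0.36 1; -1 -0.113 0.057 0 0 0.36 1; -1 -0.113 0.057 0 0 0.36 1; -1 -0.113 0.057 0 0 0.36 1; -1 -0.113 0.057 0 0 0.36 1",
)

```text
time: 2.03
position: [0.3078, 0.3058, 0.2111]
eef_rot: [[-0.16, 0.987, 0.0], [0.987, 0.16, 0.0], [0.0, 0.0, -1.0]]
ft_force: [-0.1, 0.4, 1.2]
finger_gap: 0.0931
```

Request:
carry_out(
  plan="-1 0.488 0.063 0 0 0.185 1; -1 0.488 0.063 0 0 0.185 1; -1 0.488 0.063 0 0 0.185 1; -1 0.488 0.063 0 0 0.185 1",
)

```text
time: 2.37
position: [0.387, 0.1955, 0.2034]
eef_rot: [[0.125, 0.992, 0.001], [0.992, -0.125, -0.001], [-0.001, 0.001, -1.0]]
ft_force: [-0.7, 0.0, 0.3]
finger_gap: 0.0932
```

Request:
carry_out(
  plan="-1 0.27 0.064 0 0 0 1; -1 0.27 0.064 0 0 0 1; -1 0.27 0.064 0 0 0 1; -1 0.27 0.064 0 0 0 1",
)

```text
time: 2.7
position: [0.4031, 0.0709, 0.1956]
eef_rot: [[0.124, 0.992, -0.0], [0.992, -0.124, -0.001], [-0.001, 0.0, -1.0]]
ft_force: [-1.0, 0.1, -0.2]
finger_gap: 0.0932
```

Request:
carry_out(
  plan="-1 0.27 0.064 0 0 0 1; -1 0.27 0.064 0 0 0 1; -1 0.27 0.064 0 0 0 1; -1 0.27 0.064 0 0 0 1",
)

```text
time: 3.03
position: [0.4213, -0.0519, 0.1881]
eef_rot: [[0.123, 0.992, 0.001], [0.992, -0.123, -0.001], [-0.001, 0.001, -1.0]]
ft_force: [0.0, 1.0, -0.0]
finger_gap: 0.0934
```

```bash
python3 -c "
from plan import *
st();plan([((.475,-.328,.17),-.12)])"
```

```text
3.03 [ 0.4213 -0.0519  0.1881] yaw_y -0.1237 z [ 0.001 -0.001 -1.   ] F [ 0.  1. -0.] gap 0.0934 q [-0.23  0.17  2.   -0.    0.97 -0.11]
-1.0 0.327 0.069 0.001 0.001 -0.002
-1.0 0.323 0.067 -0.0 -0.0 -0.0
-0.229 0.074 0.015 -0.0 -0.0 -0.0
  at [ 0.475 -0.328  0.17 ]
```

Request:
carry_out(
  plan="-1 0.327 0.069 0 0 0 1; -1 0.327 0.069 0 0 0 1; -1 0.327 0.069 0 0 0 1; -1 0.327 0.069 0 0 0 1",
)

```text
time: 3.37
position: [0.4464, -0.1754, 0.1797]
eef_rot: [[0.122, 0.993, 0.001], [0.993, -0.122, -0.002], [-0.001, 0.001, -1.0]]
ft_force: [0.5, 1.4, 0.4]
finger_gap: 0.0931
```

Request:
carry_out(
  plan="-1 0.323 0.067 0 0 0 1; -1 0.323 0.067 0 0 0 1; -1 0.323 0.067 0 0 0 1; -1 0.323 0.067 0 0 0 1; -1 0.323 0.067 0 0 0 1",
)

```text
time: 3.78
position: [0.4695, -0.2953, 0.1712]
eef_rot: [[0.121, 0.993, -0.0], [0.993, -0.121, 0.001], [0.001, -0.001, -1.0]]
ft_force: [-0.2, 1.3, -0.8]
finger_gap: 0.0931
```

Request:
carry_out(
  plan="-0.229 0.074 0.015 0 0 0 1; -0.229 0.074 0.015 0 0 0 1; -0.229 0.074 0.015 0 0 0 1; -0.229 0.074 0.015 0 0 0 1",
)

```text
time: 4.12
position: [0.4748, -0.3213, 0.17]
eef_rot: [[0.118, 0.993, -0.0], [0.993, -0.118, 0.001], [0.001, -0.0, -1.0]]
ft_force: [-0.3, -0.8, -1.0]
finger_gap: 0.093
```

```bash
python3 - <<'E'
from plan import *
st()
a=eyes.grab_frame('top');b=eyes.grab_frame('side')
def cr(im,x,y,w,h,k): return cv2.resize(im[y:y+h,x:x+w],None,fx=k,fy=k,interpolation=cv2.INTER_CUBIC)
cv2.imwrite('pics/hov.png',np.hstack([cr(a['color'],290,140,100,120,4),cr(b['color'],210,200,100,120,4)])[...,::-1])
o=telemetry.get_obs();p=np.array(o['position'])
print(proj(a,p),proj(b,p))
E
```

```text
4.12 [ 0.4748 -0.3213  0.17  ] yaw_y -0.1187 z [-0.     0.001 -1.   ] F [-0.3 -0.8 -1. ] gap 0.093 q [-0.68  0.46  1.65  0.    1.04 -0.56]
[[358.93146581 183.93577425]] [[256.34915939 247.26391058]]
```

View pics/hov.png

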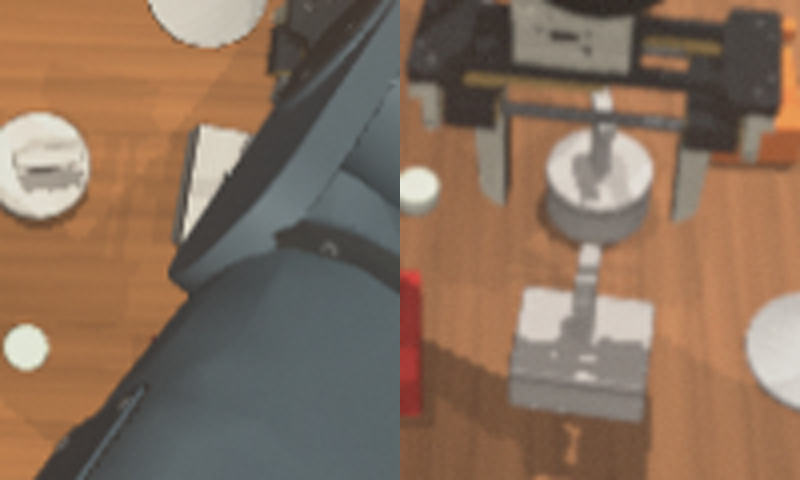

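Request:
carry_out(
  plan="-0.056 0.01 0.35 0 0 0 1; -0.056 0.01 0.6 0 0 0 1; -0.056 0.01 0.708 0 0 0 1; -0.056 0.01 0.708 0 0 0 1; -0.056 0.01 0.708 0 0 0 1",
)

```text
time: 4.63
position: [0.4753, -0.3291, 0.0852]
eef_rot: [[0.119, 0.993, -0.001], [0.993, -0.119, 0.001], [0.0, -0.001, -1.0]]
ft_force: [-0.2, 0.5, 0.1]
finger_gap: 0.0928
```

Request:
carry_out(
  plan="0 0 0 0 0 0 0; 0 0 0 0 0 0 0; 0 0 0 0 0 0 0; 0 0 0 0 0 0 0; 0 0 0 0 0 0 0",
  grip_force=30,
)

```text
time: 5.05
position: [0.4754, -0.3299, 0.0856]
eef_rot: [[0.119, 0.993, 0.001], [0.993, -0.119, -0.001], [-0.0, 0.001, -1.0]]
ft_force: [-0.2, -0.3, -0.3]
finger_gap: 0.0641
```

Request:
carry_out(
  plan="0 0 0 0 0 0 0; 0 0 0 0 0 0 0; 0 0 0 0 0 0 0; 0 0 0 0 0 0 0; 0 0 0 0 0 0 0",
)

```text
time: 5.47
position: [0.4752, -0.3298, 0.085]
eef_rot: [[0.119, 0.993, -0.0], [0.993, -0.119, 0.0], [0.0, -0.0, -1.0]]
ft_force: [0.5, -0.3, -0.1]
finger_gap: 0.0306
```

Request:
carry_out(
  plan="0 0 0 0 0 0 0; 0 0 0 0 0 0 0; 0 0 0 0 0 0 0; 0 0 0 0 0 0 0; 0 0 0 0 0 0 0",
)

```text
time: 5.88
position: [0.4751, -0.3298, 0.085]
eef_rot: [[0.119, 0.993, -0.0], [0.993, -0.119, 0.0], [0.0, -0.0, -1.0]]
ft_force: [-0.9, 0.3, -0.4]
finger_gap: 0.0119
```

Request:
carry_out(
  plan="0 0 -0.1 0 0 0 0; 0 0 -0.3 0 0 0 0; 0 0 -0.5 0 0 0 0; 0 0 -0.7 0 0 0 0; 0 0 -0.7 0 0 0 0",
)

```text
time: 6.3
position: [0.4767, -0.331, 0.1739]
eef_rot: [[0.119, 0.993, 0.005], [0.993, -0.119, -0.004], [-0.004, 0.006, -1.0]]
ft_force: [0.7, -0.7, -4.1]
finger_gap: 0.0117
```

```bash
python3 - <<'E'
from plan import *
st()
yaw=-.276;c=np.array([.575,.2095]);ux=np.array([np.cos(yaw),np.sin(yaw)])
P=c-.080*ux;print('place',P)
b=eyes.grab_frame('side')
cv2.imwrite('pics/lift.png',cv2.resize(b['color'][180:320,190:330],None,fx=4,fy=4,interpolation=cv2.INTER_CUBIC)[...,::-1])
plan([((.475,-.1,.21),-.2),((*P,.21),yaw)],step=.16)
E
```

```text
6.3 [ 0.4767 -0.331   0.1739] yaw_y -0.1195 z [ 0.005 -0.004 -1.   ] F [ 0.7 -0.7 -4.1] gap 0.0117 q [-0.69  0.46  1.63  0.    1.05 -0.57]
place [0.49802775 0.23130074]
1.0 -0.124 -0.172 0.002 0.001 0.051
0.893 -0.184 -0.154 0.0 0.0 0.0
  at [ 0.4751 -0.1     0.21  ]
1.0 -0.131 -0.001 0.0 0.0 0.049
1.0 -0.21 -0.0 0.0 0.0 -0.0
0.721 -0.152 -0.001 0.0 0.0 -0.0
  at [0.498  0.2313 0.21  ]
```

View pics/lift.png

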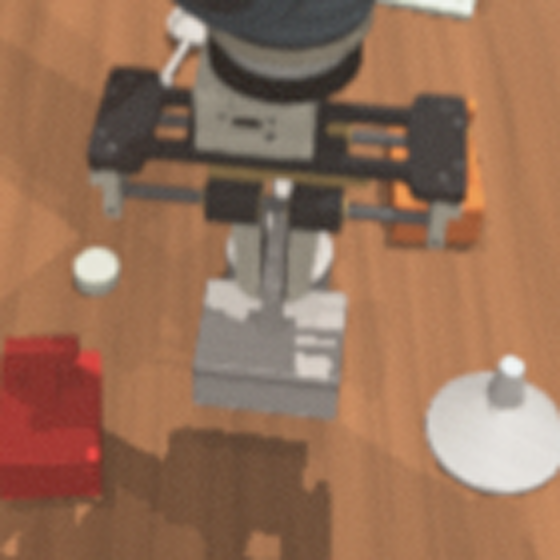

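The box hangs level in the jaws, with its lid at about (270,350) in the crop. I'll rise first so the underside clears the tin's handle, then cross over.

Request:
carry_out(
  plan="0 0 -0.2 0 0 0 0; 0 0 -0.4 0 0 0 0; 0 0 -0.43 0 0 0 0; 0 0 -0.43 0 0 0 0",
)

```text
time: 6.68
position: [0.4753, -0.3299, 0.2204]
eef_rot: [[0.119, 0.993, 0.001], [0.993, -0.119, -0.001], [-0.0, 0.001, -1.0]]
ft_force: [-0.3, -0.9, -5.1]
finger_gap: 0.0116
```

Request:
carry_out(
  plan="0.25 -0.05 0 0 0 0.05 0; 0.5 -0.1 0 0 0 0.05 0; 0.75 -0.12 0 0 0 0.05 0; 1 -0.14 0 0 0 0.05 0; 1 -0.14 0 0 0 0.05 0",
)

```text
time: 7.1
position: [0.4717, -0.2041, 0.2182]
eef_rot: [[0.195, 0.981, -0.004], [0.981, -0.195, 0.004], [0.003, -0.004, -1.0]]
ft_force: [-0.2, 0.8, -4.9]
finger_gap: 0.0115
```

Request:
carry_out(
  plan="0.25 -0.04 0 0 0 0 0; 0.5 -0.08 0 0 0 0 0; 0.75 -0.12 0 0 0 0 0; 1 -0.18 0 0 0 0 0; 1 -0.18 0 0 0 0 0",
)

```text
time: 7.52
position: [0.4739, -0.0827, 0.2184]
eef_rot: [[0.194, 0.981, -0.004], [0.981, -0.194, 0.002], [0.002, -0.004, -1.0]]
ft_force: [0.4, 1.0, -4.8]
finger_gap: 0.012
```

Request:
carry_out(
  plan="0.25 -0.04 0 0 0 0.05 0; 0.5 -0.08 0 0 0 0.05 0; 0.75 -0.1 0 0 0 0.05 0; 1 -0.13 0 0 0 0.05 0; 1 -0.13 0 0 0 0.05 0",
)

```text
time: 7.93
position: [0.483, 0.0376, 0.2187]
eef_rot: [[0.271, 0.963, -0.003], [0.963, -0.271, 0.001], [0.001, -0.003, -1.0]]
ft_force: [0.8, 1.3, -3.7]
finger_gap: 0.012
```

Request:
carry_out(
  plan="0.25 -0.05 0 0 0 0 0; 0.5 -0.1 0 0 0 0 0; 0.75 -0.16 0 0 0 0 0; 1 -0.21 0 0 0 0 0; 1 -0.21 0 0 0 0 0",
)

```text
time: 8.35
position: [0.4917, 0.1598, 0.2187]
eef_rot: [[0.271, 0.963, -0.002], [0.963, -0.271, 0.001], [0.0, -0.002, -1.0]]
ft_force: [0.2, 0.9, -4.0]
finger_gap: 0.0121
```

```bash
python3 - <<'E'
from plan import *
st()
plan([((.498,.2313,.16),-.276)],step=.16)
E
```

```text
8.35 [0.4917 0.1598 0.2187] yaw_y -0.2741 z [-0.002  0.001 -1.   ] F [ 0.2  0.9 -4. ] gap 0.0121 q [0.22 0.3  1.74 0.   1.1  0.5 ]
0.588 -0.11 0.49 -0.001 -0.0 0.001
  at [0.498  0.2313 0.16  ]
```

Request:
carry_out(
  plan="0.2 -0.05 0 0 0 0 0; 0.4 -0.09 0.1 0 0 0 0; 0.55 -0.11 0.3 0 0 0 0; 0.588 -0.11 0.55 0 0 0 0; 0.588 -0.11 0.65 0 0 0 0",
)

```text
time: 8.77
position: [0.4967, 0.2276, 0.1374]
eef_rot: [[0.272, 0.962, -0.006], [0.962, -0.272, -0.002], [-0.004, -0.005, -1.0]]
ft_force: [-0.5, -1.1, -5.3]
finger_gap: 0.0114
```

Request:
carry_out(
  plan="0 0 0 0 0 0 0; 0 0 0 0 0 0 0",
)

```text
time: 8.93
position: [0.4982, 0.227, 0.1412]
eef_rot: [[0.273, 0.962, -0.003], [0.962, -0.273, -0.001], [-0.002, -0.002, -1.0]]
ft_force: [-0.4, 0.3, -4.4]
finger_gap: 0.0121
```

```bash
python3 - <<'E'
from plan import *
st()
a=eyes.grab_frame('top');b=eyes.grab_frame('side')
def cr(im,x,y,w,h,k): return cv2.resize(im[y:y+h,x:x+w],None,fx=k,fy=k,interpolation=cv2.INTER_CUBIC)
cv2.imwrite('pics/hov2.png',np.hstack([cr(a['color'],110,90,100,140,4),cr(b['color'],230,90,100,140,4)])[...,::-1])
for c in('top','side'): print([(np.round(r['uv'],1).tolist(),round(r['score'],2)) for r in spot_point(c,'cradle')][:3])
E
```

```text
8.93 [0.4982 0.227  0.1412] yaw_y -0.2768 z [-0.003 -0.001 -1.   ] F [-0.4  0.3 -4.4] gap 0.0121 q [ 0.34  0.45  1.74 -0.    0.96  0.62]
[([165.5, 148.4], 0.68)]
[([279.8, 168.6], 0.81)]
```

View pics/hov2.png

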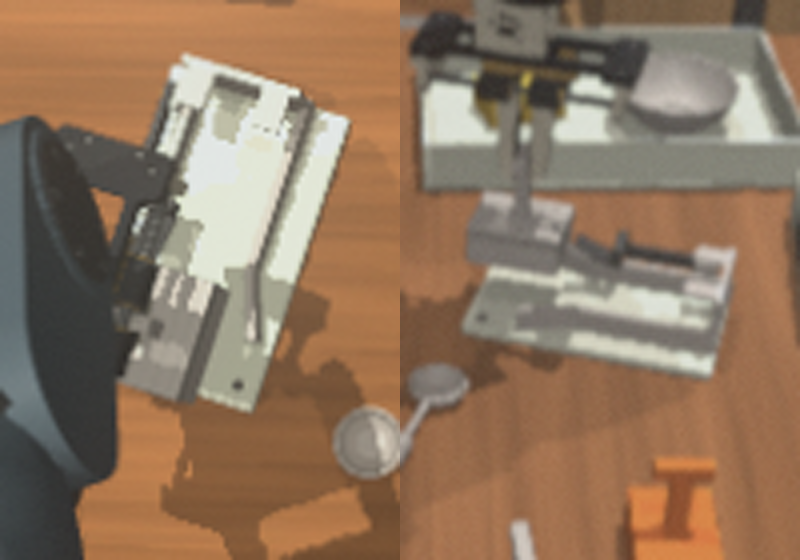

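The box hovers level over the front plate, at about (180,330) in the top crop. I'll check numerically where the box and plate should appear against these pixels.

```bash
python3 - <<'E'
from plan import *
a=eyes.grab_frame('top');b=eyes.grab_frame('side')
o=telemetry.get_obs();p=np.array(o['position']);R=np.array(o['eef_rot'])
x=R[:,1];y=-R[:,0]
y=R[:,0]
lz=p[2]+.011-.056
L=[np.r_[(p+sx*.042*x+sy*.032*y)[:2],z] for z in(lz,lz-.04) for sx,sy in((1,1),(1,-1),(-1,-1),(-1,1))]
yaw=-.276;c=np.array([.575,.2095,0]);ux=np.array([np.cos(yaw),np.sin(yaw),0]);uy=np.array([-ux[1],ux[0],0])
C=[c+sx*.114*ux+sy*.07*uy+[0,0,.01] for sx,sy in((1,1),(1,-1),(-1,-1),(-1,1))]
C+= [c+ X*ux+Y*uy+[0,0,Z] for X,Y,Z in((-.016,-.038,.032),(.106,-.038,.032))]
for f,ox,oy in((a,110,90),(b,230,90)):
    im=cv2.resize(f['color'][oy:oy+140,ox:ox+100],None,fx=5,fy=4,interpolation=cv2.INTER_CUBIC) if 0 else cv2.resize(f['color'][oy:oy+140,ox:ox+100],None,fx=4,fy=4,interpolation=cv2.INTER_CUBIC)
    q=lambda P:np.round((proj(f,P)-[ox,oy]+.5)*4).astype(int)
    cv2.polylines(im,[q(L[:4]),q(L[4:])],True,(255,0,0),1);cv2.polylines(im,[q(C[:4])],True,(0,0,255),1);cv2.polylines(im,[q(C[4:])],False,(0,200,0),1)
    globals()['i%d'%ox]=im
cv2.imwrite('pics/ov.png',np.hstack([i110,i230])[...,::-1])
E
```

```text
(no output)
```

View pics/ov.png

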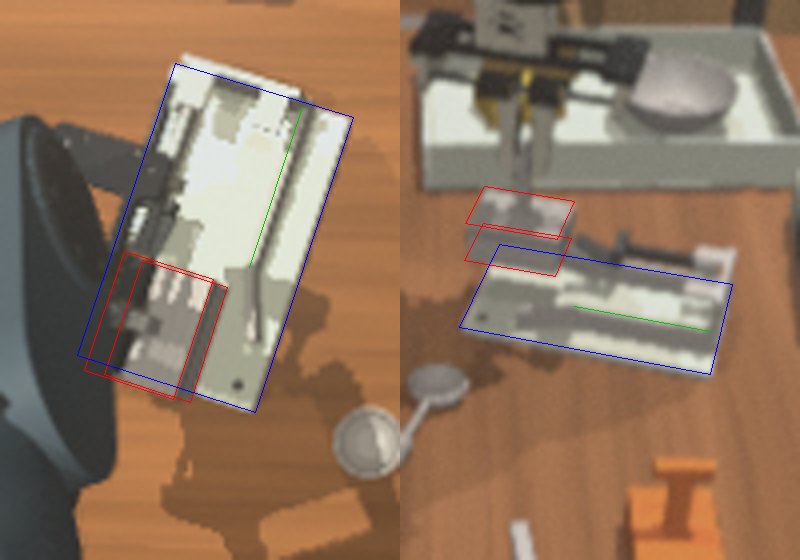

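Both overlays agree with the picture to within about 2 mm. I'll correct 4 mm sideways and lower the box onto the plate.

Request:
carry_out(
  plan="0.034 -0.015 0.08 0 0 0 0; 0.034 -0.015 0.16 0 0 0 0; 0.034 -0.015 0.24 0 0 0 0; 0.034 -0.015 0.3 0 0 0 0; 0.034 -0.015 0.34 0 0 0 0",
)

```text
time: 9.65
position: [0.4975, 0.232, 0.1002]
eef_rot: [[0.273, 0.962, -0.002], [0.962, -0.273, -0.001], [-0.001, -0.002, -1.0]]
ft_force: [0.7, 0.1, -4.7]
finger_gap: 0.0117
```

Request:
carry_out(
  plan="0 0 0.015 0 0 0 0; 0 0 0.03 0 0 0 0; 0 0 0.04 0 0 0 0; 0 0 0.048 0 0 0 0; 0 0 0.048 0 0 0 0",
)

```text
time: 10.07
position: [0.4986, 0.2323, 0.097]
eef_rot: [[0.273, 0.962, 0.001], [0.962, -0.273, 0.0], [0.001, 0.001, -1.0]]
ft_force: [-2.3, -2.4, 3.2]
finger_gap: 0.0118
```

```bash
cat >> plan.py <<'E'
def rel():
    st();o=telemetry.get_obs();yaw=-.276;d=np.array(o['position'])[:2]-[.575,.2095]
    c,s=np.cos(yaw),np.sin(yaw);print('cradle xy mm',round(1e3*(c*d[0]+s*d[1]),1),round(1e3*(-s*d[0]+c*d[1]),1),'F along x,y',np.round(np.array([[c,s],[-s,c]])@o['ft_force'][:2],1))
E
python3 -c "
from plan import *
rel()"
```

```text
10.07 [0.4986 0.2323 0.097 ] yaw_y -0.2766 z [ 0.001  0.    -1.   ] F [-2.3 -2.4  3.2] gap 0.0118 q [ 0.35  0.52  1.76 -0.    0.86  0.63]
cradle xy mm -79.7 1.1 F along x,y [-1.6 -2.9]
```

Request:
carry_out(
  plan="-0.008 0.08 -0.008 0 0 0 0; -0.008 0.16 -0.008 0 0 0 0; -0.008 0.24 -0.008 0 0 0 0; -0.008 0.32 -0.008 0 0 0 0; -0.008 0.4 -0.008 0 0 0 0",
)

```text
time: 10.48
position: [0.5452, 0.2178, 0.0971]
eef_rot: [[0.273, 0.962, 0.0], [0.962, -0.273, 0.0], [0.0, -0.0, -1.0]]
ft_force: [-1.8, -0.1, -0.7]
finger_gap: 0.0117
```

```bash
python3 -c "
from plan import *
rel()"
```

```text
10.48 [0.5452 0.2178 0.0971] yaw_y -0.277 z [ 0.  0. -1.] F [-1.8 -0.1 -0.7] gap 0.0117 q [0.3  0.57 1.66 0.   0.91 0.58]
cradle xy mm -31.0 -0.1 F along x,y [-1.7 -0.6]
```

Request:
carry_out(
  plan="0 0.08 0 0 0 0 0; 0 0.16 0 0 0 0 0; 0 0.24 0 0 0 0 0; 0 0.32 0 0 0 0 0; 0 0.4 0 0 0 0 0",
)

```text
time: 10.9
position: [0.5912, 0.2048, 0.0971]
eef_rot: [[0.273, 0.962, 0.0], [0.962, -0.273, 0.0], [0.0, 0.0, -1.0]]
ft_force: [-2.0, -0.6, -0.1]
finger_gap: 0.0117
```

Request:
carry_out(
  plan="0 0.06 0 0 0 0 0; 0 0.12 0 0 0 0 0; 0 0.18 0 0 0 0 0; 0 0.24 0 0 0 0 0; 0 0.24 0 0 0 0 0",
)

```text
time: 11.32
position: [0.6194, 0.1967, 0.0971]
eef_rot: [[0.274, 0.962, 0.002], [0.962, -0.274, -0.0], [0.0, 0.002, -1.0]]
ft_force: [1.8, -1.1, 0.5]
finger_gap: 0.012
```

```bash
python3 -c "
from plan import *
rel()"
```

```text
11.32 [0.6194 0.1967 0.0971] yaw_y -0.2771 z [ 0.002 -0.    -1.   ] F [ 1.8 -1.1  0.5] gap 0.012 q [ 0.24  0.67  1.48 -0.    0.99  0.51]
cradle xy mm 46.2 -0.2 F along x,y [ 2.1 -0.5]
```

Request:
carry_out(
  plan="0 0.03 0 0 0 0 0; 0 0.06 0 0 0 0 0; 0 0.09 0 0 0 0 0; 0 0.12 0 0 0 0 0; 0 0.12 0 0 0 0 0",
)

```text
time: 11.73
position: [0.6325, 0.193, 0.0971]
eef_rot: [[0.273, 0.962, 0.001], [0.962, -0.273, 0.0], [0.0, 0.001, -1.0]]
ft_force: [0.0, -0.2, 0.7]
finger_gap: 0.0118
```

Request:
carry_out(
  plan="0 0.01 0 0 0 0 0; 0 0.02 0 0 0 0 0; 0 0.03 0 0 0 0 0; 0 0.03 0 0 0 0 0; 0 0.03 0 0 0 0 0",
)

```text
time: 12.15
position: [0.6353, 0.1923, 0.0971]
eef_rot: [[0.273, 0.962, 0.0], [0.962, -0.273, 0.0], [0.0, 0.0, -1.0]]
ft_force: [-1.3, -0.8, 0.3]
finger_gap: 0.0117
```

```bash
python3 - <<'E'
from plan import *
rel()
a=eyes.grab_frame('top');b=eyes.grab_frame('side')
def cr(im,x,y,w,h,k): return cv2.resize(im[y:y+h,x:x+w],None,fx=k,fy=k,interpolation=cv2.INTER_CUBIC)
cv2.imwrite('pics/in.png',np.hstack([cr(a['color'],115,90,100,100,4),cr(b['color'],235,110,100,100,4)])[...,::-1])
E
```

```text
12.15 [0.6353 0.1923 0.0971] yaw_y -0.2766 z [ 0.  0. -1.] F [-1.3 -0.8  0.3] gap 0.0117 q [ 0.22  0.7   1.43 -0.    1.01  0.5 ]
cradle xy mm 62.7 -0.1 F along x,y [-1.1 -1.1]
```

View pics/in.png

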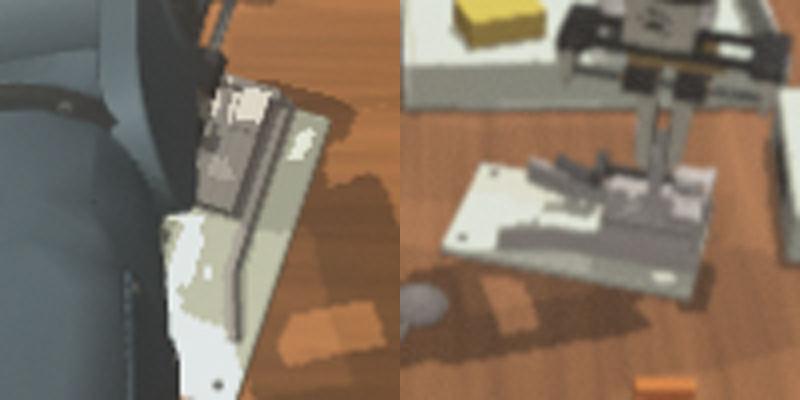

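The box sits deep between the rails under the tabs, but the jaws partly hide the catch. I'll nudge gently toward the stop and then release a little.

Request:
carry_out(
  plan="0 0.01 0 0 0 0 0; 0 0.02 0 0 0 0 0; 0 0.02 0 0 0 0 0; 0 0.02 0 0 0 0 0",
)

```text
time: 12.58
position: [0.6361, 0.1921, 0.0971]
eef_rot: [[0.273, 0.962, -0.004], [0.962, -0.273, 0.001], [-0.0, -0.004, -1.0]]
ft_force: [-9.8, 2.0, 6.3]
finger_gap: 0.0118
```

Request:
carry_out(
  plan="0 0 0 0 0 0 0.35; 0 0 0 0 0 0 0.35; 0 0 0 0 0 0 0.35; 0 0 0 0 0 0 0.35; 0 0 0 0 0 0 0.35",
)

```text
time: 13.0
position: [0.6377, 0.1915, 0.097]
eef_rot: [[0.273, 0.962, 0.0], [0.962, -0.273, -0.0], [0.0, 0.0, -1.0]]
ft_force: [0.4, 0.2, 0.1]
finger_gap: 0.0322
```

```bash
python3 -c "
from plan import *
rel()"
```

```text
13.0 [0.6377 0.1915 0.097 ] yaw_y -0.2767 z [ 0. -0. -1.] F [0.4 0.2 0.1] gap 0.0322 q [ 0.22  0.7   1.43 -0.    1.02  0.5 ]
cradle xy mm 65.3 -0.2 F along x,y [0.3 0.3]
```

Request:
carry_out(
  plan="0 0 -0.1 0 0 0 0.35; 0 0 -0.3 0 0 0 0.35; 0 0 -0.6 0 0 0 0.35; 0 0 -0.9 0 0 0 0.35; 0 0 -1 0 0 0 0.35",
)

```text
time: 13.42
position: [0.6393, 0.192, 0.2238]
eef_rot: [[0.273, 0.962, 0.008], [0.962, -0.273, 0.002], [0.004, 0.007, -1.0]]
ft_force: [-0.2, 0.1, 0.2]
finger_gap: 0.0327
```

Request:
carry_out(
  plan="-0.3 -0.3 0 0 0 0 0.35; -0.6 -0.6 0 0 0 0 0.35; -0.9 -0.9 0 0 0 0 0.35; -1 -1 0 0 0 0 0.35; -1 -1 0 0 0 0 0.35",
)

```text
time: 13.83
position: [0.4835, 0.1068, 0.2167]
eef_rot: [[0.274, 0.962, -0.004], [0.962, -0.274, -0.001], [-0.002, -0.004, -1.0]]
ft_force: [-0.2, 0.3, 0.0]
finger_gap: 0.0325
```

Request:
carry_out(
  plan="-0.3 -0.3 0 0 0 0 0.35; -0.6 -0.6 0 0 0 0 0.35; -0.9 -0.9 0 0 0 0 0.35; -1 -1 0 0 0 0 0.35; -1 -1 0 0 0 0 0.35",
)

```text
time: 14.25
position: [0.3364, 0.0249, 0.2169]
eef_rot: [[0.274, 0.962, -0.002], [0.962, -0.274, -0.0], [-0.001, -0.002, -1.0]]
ft_force: [0.8, -0.0, 0.1]
finger_gap: 0.0324
```

```bash
python3 - <<'E'
from plan import *
rel()
a=eyes.grab_frame('top');b=eyes.grab_frame('side')
yaw=-.276;c=np.array([.575,.2095,0]);ux=np.array([np.cos(yaw),np.sin(yaw),0]);uy=np.array([-ux[1],ux[0],0])
I=[]
for f,ox,oy in((a,118,92),(b,240,125)):
    w,h,k=80,100,5
    im=cv2.resize(f['color'][oy:oy+h,ox:ox+w],None,fx=k,fy=k,interpolation=cv2.INTER_CUBIC)
    q=lambda P:np.round((proj(f,P)-[ox,oy]+.5)*k).astype(int)
    # nose top rear corners if catch is down (blue) vs raised 0.13 (red)
    for th,col in((0,(0,0,255)),(.13,(255,0,0))):
        P=[]
        for X,Z in((-.034,.054),(.002,.040),(.012,.040),(.012,.058),(-.034,.058)):
            dx,dz=X-.088,Z-.030; x=.088+dx*np.cos(th)+dz*np.sin(th); z=.030-dx*np.sin(th)+dz*np.cos(th)
            P.append(c+x*ux+.017*uy+[0,0,z])
        cv2.polylines(im,[q(P)],True,col,1)
    I.append(im)
cv2.imwrite('pics/fin.png',np.hstack(I)[...,::-1])
for cam in('top','side'): print([(np.round(r['uv'],1).tolist(),round(r['score'],2)) for r in spot_point(cam,'box_grip')],[(np.round(r['uv'],1).tolist(),round(r['score'],2)) for r in spot_point(cam,'tin_grip')])
E
```

```text
14.25 [0.3364 0.0249 0.2169] yaw_y -0.2774 z [-0.002 -0.    -1.   ] F [ 0.8 -0.   0.1] gap 0.0324 q [-0.06 -0.04  2.15 -0.    1.04  0.21]
cradle xy mm -179.3 -242.6 F along x,y [0.8 0.2]
[([270.9, 132.1], 0.91), ([163.5, 120.2], 0.8), ([396.3, 269.0], 0.71), ([347.9, 231.7], 0.61)] [([299.8, 177.6], 0.83), ([162.9, 118.5], 0.48)]
[([301.8, 208.2], 0.89), ([300.4, 145.7], 0.68), ([161.1, 311.6], 0.66), ([199.3, 271.0], 0.57)] [([260.1, 225.9], 0.76)]
```

View pics/fin.png

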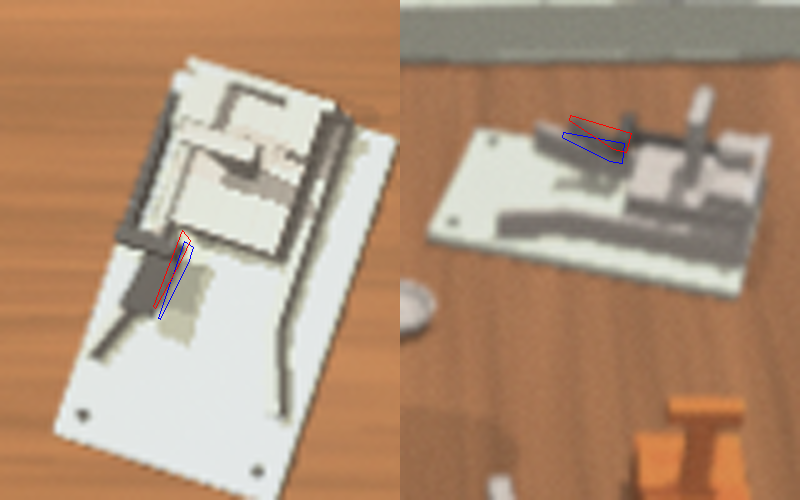

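The box lies flat against the stop and is let go, and the nose sits in front of it at about (160,280) in the top crop. To confirm the catch is down, I'll match the nose against the first pictures, taken when it was down.

```bash
python3 - <<'E'
from plan import *
I=[]
for c,(x,y,w,h) in(('top',(140,135,18,24)),('side',(264,146,24,22))):
    o=cv2.imread(f'pics/{c}1.png');f=eyes.grab_frame(c)['color'][...,::-1].copy()
    t=o[y:y+h,x:x+w]
    k=lambda im:cv2.resize(im,None,fx=4,fy=4,interpolation=cv2.INTER_CUBIC)
    r=cv2.matchTemplate(k(f[y-6:y+h+6,x-6:x+w+6]),k(t),cv2.TM_CCOEFF_NORMED);_,v,_,l=cv2.minMaxLoc(r)
    print(c,'shift px',(np.array(l)-24)/4,v)
    I+=[cv2.resize(im[y-10:y+h+16,x-14:x+w+22],(390,300),interpolation=cv2.INTER_CUBIC) for im in(o,f)]
cv2.imwrite('pics/cmp.png',np.vstack([np.hstack(I[:2]),np.hstack(I[2:])]))
st()
E
```

```text
top shift px [0. 0.] 0.9495185613632202
side shift px [-0.75 -0.25] 0.94901043176651
14.65 [0.3418 0.0266 0.217 ] yaw_y -0.2759 z [-0.  0. -1.] F [ 0.1  0.  -0.1] gap 0.0325 q [-0.06 -0.03  2.14  0.    1.03  0.22]
```

View pics/cmp.png

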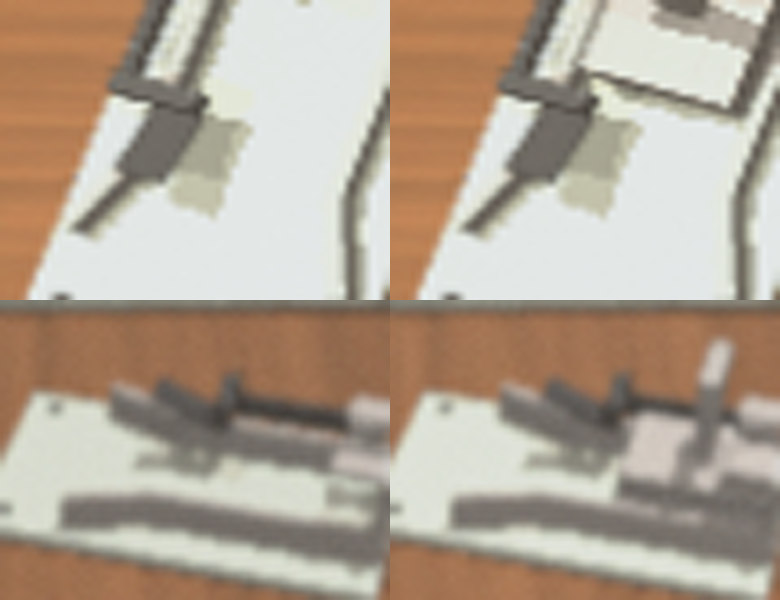

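The catch and its shadow look the same as in the starting pictures, so it is fully down, with the box flat behind it. The arm is clear.

```bash
python3 -c "
from rig import env
print(env.hand_in())"
```

```text
the job is handed in; nothing more can be done
None
```

The box is in the cradle behind the closed catch, and I handed the job in at about 14.7 s of the 48 s allowed. I picked it up by its handle, carried it over the tin, set it on the front plate and slid it in until it met the end stop at about 10 N. Then I let go and backed the arm away.

**Final checks:**
- **Box:** it lies flat between the rails. By my estimate of the cradle's position its centre was at x ≈ 63–65 mm when I let go, past the 54 mm where the catch falls.
- **Catch:** its nose and shadow match the starting pictures. The match shift was 0 px from above and under 1 px from the side, so it reads as fully down.
- **Tin:** it was reported in the same place as at the start, to within about 1 px from above and about 2.5 px from the side.
- **Arm:** it is clear of everything, with no contact force on the wrist.

**Disagreements:** the catch outline I drew from my cradle estimate was a few millimetres off in both views, so I relied on the before-and-after comparison instead. The two cameras also differed by up to about 4 mm on the cradle's position. The guides took that up.

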